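Hold a mosaic sample under the press plate

ROBOT

A 6-joint arm with a two-finger parallel gripper is mounted at the origin on the work surface. World frame = base frame: x ahead of the robot, y to its left, z up, the work surface at z = 0. Lengths are in m, angles in rad, forces in N, time in s.
With the tool pointing down it reaches from about 0.275 to 0.725 m from the base axis. Payload 15.9 kg.
Tool frame: the origin (TCP) lies midway between the tips of the shut fingers; the grasp point (between the pads) lies 19 mm behind it; z points along the fingers, y is the direction in which the jaws open and shut (so a half turn about z gives the same grasp; the last joint's range is limited). The gripper opens to 85 mm and grips with 20 to 120 N. Pads are 22 mm wide; open, the fingers measure 114 mm over their backs; the gripper's body (76 mm by 85 mm) begins 54 mm behind the grasp point. The pads swing forward as they close: fully open they stand 13 mm farther back than shut.
Start: joints at [-1.216, 0.213, -0.034, 1.323, 0, 1.571], TCP at [0.174, -0.469, 0.231] pointing down, gripper open.
Joint ranges: [-2.98, 2.98], [-0.74, 1.72], [-1.14, 1.35], [-2.1, 2.04], [-1.57, 1.44], [-3.14, 3.14]. Speed limits (rad/s): [1.89, 1.89, 2.39, 2.57, 3.14, 3.14].

INTERFACE

Orientations are given as a 3x3 rotation matrix whose columns are the frame's x, y, z axes.
In Python, from cell import get_state, camera, close_job gives the robot as it stands.
- The arm moves only by the shell command python3 -m creep 'ROWS' [OPENING] [FORCE]. ROWS is JSON, a list of rows, each a list of 6 numbers: the shift along the tool's x, y, z in mm, then the turn, a rotation vector about the tool's x, y, z in rad. A call has exactly 8 rows; each row is the pose to reach, as a shift and turn from the pose measured when the call began, along the tool's axes at that moment; what a row does not reach only later rows make up. A row lasts 1/8 s, in which the tool goes at most 62.5 mm and 10.7 degrees, less where a joint would pass 70% of its speed; a pose out of reach is approached as far as the arm can. A call with a gripper value outside its range is refused whole. OPENING is the closure, from 0 (fully open) to 1 (shut), set as the call begins (- or left out, the last holds). The fingers move at their own pace and stop on an object; FORCE is the grip in N (left out, the last holds). Time passes only in rows, so rows that repeat a pose let the fingers close, or fill a call up. It gives the time, the measured TCP pose, the force and the opening at its end, in the units of the state.
- get_state(): the state, without advancing time (a new reading comes with each control period).
- camera(name): name is "scene" or "top"; returns a dict with "frame" (384x512x3 uint8, red, green, blue), "mtx" (3x3 intrinsics, pixels), "k1" (the pictures are not rectified: a ray, as slopes to the right and down, at radius r is drawn at 1 + k1 r^2 times it, then the intrinsics apply), "R" (3x3) and "t" (3): a world point X has camera coordinates R X + t. Camera axes: x right, y down, z forward; pixel columns grow to the right and rows downward; lengths in m; the calibration is good to about 2 mm. A picture is of the moment at which its call begins. There is no depth.
- close_job(): hands the job in, once; it reports no verdict.
The state is a dict: "clock": time; "joint_positions": joint angles; "joint_velocities": joint speeds; "joint_efforts": joint torques, N m; "position": TCP position; "orientation": TCP orientation; "contact_force": force on the tool from outside, world axes, zero at the start; "ft_torque": the same for the moment, N m; "width": finger opening in m.
Only numpy, scipy, OpenCV 4.12 (cv2) and the standard library are available. Lean on these libraries where they do the work, as an engineer would, in place of code of your own. Each camera call takes 0.05 s, during which the arm holds its last target. There are 200 camera calls.

TASK

Set the little tile sample to its thickness in the plywood jig: pick up the dark metal press plate by its wooden grip, drop its eye over the jig's steel post with the plate lying square over the tiles, and press it down against the sprung bed until it sits level and firmly on both stop rails. Keep pressing: you finish while still holding the plate down on the stops. Leave the tile tray, the jar and the nippers where they are.

Things in the scene. Friction and masses are not known exactly. Their poses are not given: they have to be found in the camera images.
- press_plate: Loose dark anodised aluminium press plate, about 0.23 kg, lying flat on the table at the start. Pressing face 80 (x) by 70 (y) by 10 mm thick, with a round eye at its -x end and an upright wooden grip on top. Origin: centre of the underside of the 80 x 70 face; x points away from the eye, z up. The grip is a block 60 mm long (x), 20 mm thick (y), centred over the origin, from 10 to 52 mm above the underside: pinch it across y
- plate_eye (a point): Centre of the plate's eye at the level of the underside, 75 mm from the origin towards -x. The eye is a through hole of 22 mm diameter in a ring of 40 mm outer diameter, 10 mm thick
- plate_grip (a point): Point in the middle of the wooden grip, 38 mm above the plate's underside and 14 mm below the grip's top
- jig: Fixed thickness jig: plywood board 190 x 110 x 15 mm carrying a steel post, a sprung bed of six blue tiles and two stop rails. Origin: on the table directly below the middle of the sprung bed; x points from the post towards the bed, z up. The board spans x from -123 to +67 mm, y -55 to +55 mm. When the plate is in place its origin is over this one and its axes point the same way
- post_tip (a point): Top of the upright steel post, 75 mm from the jig's origin towards -x and 95 mm above the table. The post is 14 mm in diameter, its last 12 mm tapering to 6 mm; a collar 32 mm wide and 10 mm high at its foot is never reached by the plate
- stops: The hard stop: two fixed aluminium rails on the jig, 64 mm long (x), 10 mm wide, centred 30 mm either side of the bed's middle; their tops are 40 mm above the table. Origin: under the middle of the bed, on the board's top, 15 mm above the table. The plate's underside at 40 mm above the table rests on both rails
- bed (a joint): Travel of the sprung tile bed in m: 0 fully up (tile tops 55 mm above the table, 15 mm above the rails), grows as it is pressed down; 0.015 when its top is level with the rails. Holding the bed down takes about 5 N at 0 and 10 N at 0.015 in all; the plate's own weight (about 2.3 N) supplies part of that but does not sink the bed by itself, and the bed springs back up when let go. Only what is pushed beyond those 10 N presses on the rails
- bed_top (a point): Centre of the top of the tiles on the sprung bed (56 x 40 mm); moves down with the bed
- tile_tray: Bystander: open cardboard tray 100 x 150 x 35 mm with mixed tiles, beyond the work. Origin: centre of its underside
- tile_jar: Bystander: glass jar, 64 mm diameter, 75 mm high. Origin: centre of its underside
- nippers: Bystander: tile nippers with blue handles, about 180 mm long, 16 mm high, lying on the table. Origin: at the table near the pivot
There are look-alikes about, which are no part of the job. Leave any purple look-alike of the press_plate alone. Several things have the shape of the jig; the one meant has the colours described above.

How it is judged:
On the way:
1. the plate's eye is over the post, below its tip (horizontal distance between plate_eye and post_tip below 0.008 m and z of plate_eye in the frame of post_tip below -0.012 m), for 0.1 s.
At the end, for the whole second after the job is handed in: The plate's eye is round the post (within 6 mm of its axis), the plate is square to the jig within 7 degrees and level within 3 degrees, the bed is pressed down at least 13 mm, the plate presses on the stop rails with more than 1.5 N and is still, with the robot holding it there (horizontal distance between plate_eye and post_tip below 0.006 m and angle between the x axis of press_plate and the x axis of jig, either way round below 0.12 rad and angle between press_plate's own z axis and vertical below 0.05 rad and z of press_plate in the frame of jig below 0.042 m and value of joint bed above 0.013 m and contact force between press_plate and stops above 1.5 N and contact force between the fingers and press_plate above 2 N and linear speed of press_plate below 0.02 m/s); the arm keeps its last pose, push and grip.
It fails at once if a bystander was shifted by more than 30 mm (distance of any of tile_tray, tile_jar, nippers from where it was at the start of the episode above 0.03 m).
It also fails if it takes over 51 s, if anything falls off the work surface, if the arm or the gripper's body presses on something with over 40 N, if the wrist force passes 120 N, or if a joint passes its speed limit or range.

## Working session

There is one attempt and no reset: what is moved stays moved. The work goes in short steps, Python scripts to look and compute and a shell command to move; the robot and the scene stay as the last step left them, time stands still between calls to the robot, and variables do not carry over. Pictures are saved under pics/ and viewed, about 8 in all and at most 12, crops included, and the job is handed in when it is done.

```bash
ls; mkdir -p pics; cat > h.py <<'E'
import numpy as np, cv2
from cell import get_state, camera
def undist(c,uv):
    K=np.array(c["mtx"]);d=np.linalg.inv(K)@np.array([uv[0],uv[1],1.0]);s=d[:2];
    rd=np.hypot(*s);r=rd
    for _ in range(20): r=rd/(1+c["k1"]*r*r)
    return s*(r/rd if rd>0 else 1)
def ray(c,uv):
    s=undist(c,uv);R=np.array(c["R"]);t=np.array(c["t"])
    return -R.T@t, R.T@np.array([s[0],s[1],1.0])
def onplane(c,uv,z):
    o,d=ray(c,uv);return o+d*(z-o[2])/d[2]
def proj(c,X):
    p=np.array(c["R"])@np.array(X)+np.array(c["t"]);s=p[:2]/p[2];s=s*(1+c["k1"]*(s@s))
    return (np.array(c["mtx"])@np.array([*s,1]))[:2]
def tri(c1,u1,c2,u2):
    o1,d1=ray(c1,u1);o2,d2=ray(c2,u2)
    a=np.linalg.lstsq(np.stack([d1,-d2],1),o2-o1,rcond=None)[0]
    p,q=o1+d1*a[0],o2+d2*a[1];return (p+q)/2,np.linalg.norm(p-q)
def save(name,im,s=1):
    cv2.imwrite("pics/"+name,cv2.resize(im[...,::-1],None,fx=s,fy=s,interpolation=cv2.INTER_CUBIC))
E
python3 - <<'E'
from h import *
for n in("scene","top"):
    c=camera(n);save(n+"0.png",c["frame"],1.5);np.save(n+"0.npy",c,allow_pickle=True)
    R=np.array(c["R"]);print(n,-R.T@np.array(c["t"]),R[2],np.array(c["mtx"])[0],c["k1"])
s=get_state();print(s["clock"],s["position"],s["orientation"],s["width"])
E
```

```text
pics
scene [0.98748806 0.37870994 0.96454303] [-0.36200169 -0.37108275 -0.85513295] [440.65447982   0.         265.87300339] 0.009462987334107031
top [ 0.46867351 -0.00220585  1.5104073 ] [ 0.08769335 -0.00961788 -0.99610109] [480.83030233   0.         256.72231119] -0.19895695338578548
0.1 [ 0.17361047 -0.46855478  0.23088521] [[ 9.37714377e-01  3.47407024e-01 -3.26855575e-04]
 [ 3.47407177e-01 -9.37713891e-01  9.54655121e-04]
 [ 2.51568812e-05 -1.00874580e-03 -9.99999491e-01]] 0.08558697859079245
```

View pics/scene0.png

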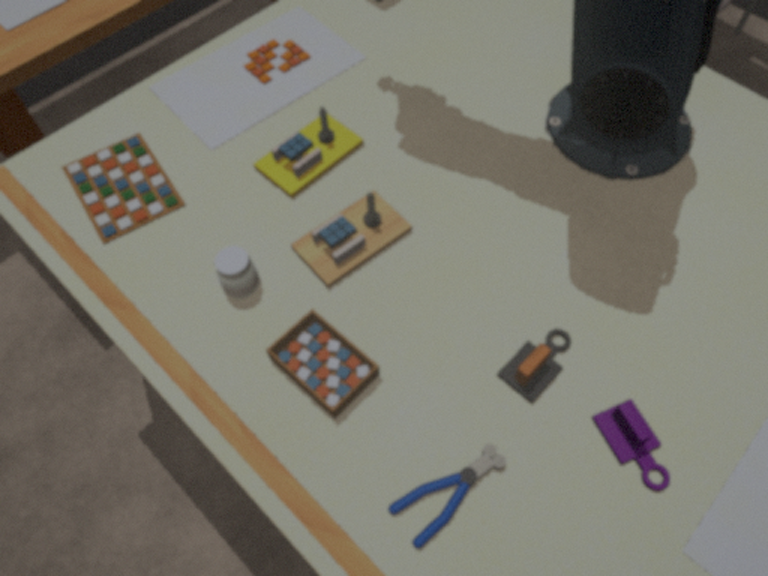

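View pics/top0.png

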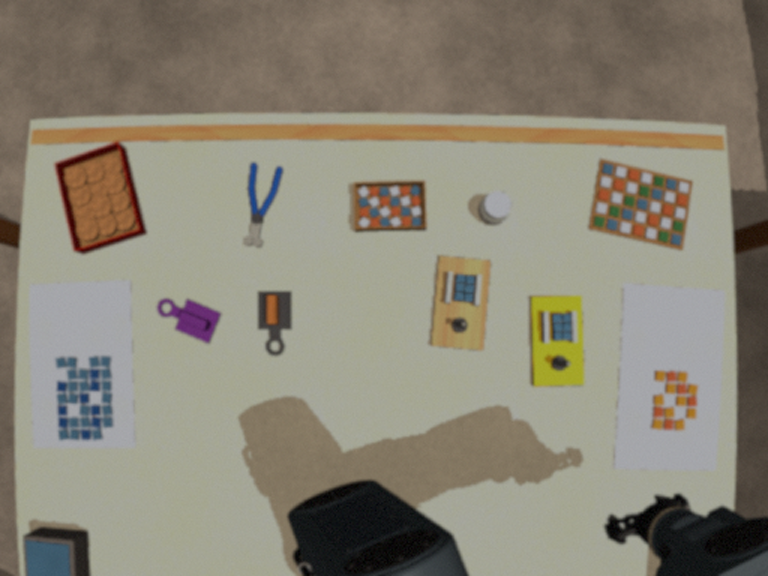

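In the pictures at 1.5x, these could be confused:
- **Plates:** dark plate with wooden grip at top (274,320), scene (530,370). The purple one at top (190,320), scene (630,440) is a decoy.
- **Jigs:** plywood at top (460,303), scene (350,238). The yellow one at top (556,340), scene (310,155) is a decoy.

I choose the dark plate and the plywood jig. Next I check both in a crop and measure them.

```bash
cat > m.py <<'E'
from h import *
T=np.load("top0.npy",allow_pickle=True).item();S=np.load("scene0.npy",allow_pickle=True).item()
def comp(c,roi,f):
    x0,y0,x1,y1=roi;hsv=cv2.cvtColor(c["frame"],cv2.COLOR_RGB2HSV).astype(int)
    m=np.zeros(hsv.shape[:2],np.uint8);m[y0:y1,x0:x1]=f(hsv[y0:y1,x0:x1])*255
    k=max(cv2.findContours(m,cv2.RETR_EXTERNAL,cv2.CHAIN_APPROX_NONE)[0],key=cv2.contourArea);return m,k
def cen(k): M=cv2.moments(k);return np.array([M["m10"],M["m01"]])/M["m00"]
def wrect(c,k,z):
    P=np.array([onplane(c,p[0],z)[:2] for p in k]);r=cv2.minAreaRect((P*1000).astype(np.float32));return P,r
E
python3 - <<'E'
from m import *
for r in ((165,185,205,245),(280,160,335,240)):
    pass
a=T["frame"][180:245,160:215];b=T["frame"][165:240,278:333]
a2=cv2.resize(a,(330,390));b2=cv2.resize(b,(330,450))[:390]
c2=cv2.resize(S["frame"][120:195,190:280],(468,390));save("crop.png",np.hstack([a2,b2]),1)
# grip: orange
or_=lambda h:(h[...,0]<15)&(h[...,1]>130)&(h[...,2]>60)
for c,roi in((T,(165,185,205,245)),(S,(325,215,390,275))):
    m,k=comp(c,roi,or_);print("grip",cv2.contourArea(k),cen(k),wrect(c,k,.052)[1])
    m,k=comp(c,roi,lambda h:h[...,2]<110);m|=comp(c,roi,or_)[0]
    k=max(cv2.findContours(m,cv2.RETR_EXTERNAL,cv2.CHAIN_APPROX_NONE)[0],key=cv2.contourArea)
    P,r=wrect(c,k,.01);print("plate",cv2.contourArea(k),cen(k),r)
for c,roi in((T,(280,160,335,240)),(S,(190,120,280,195))):
    m,k=comp(c,roi,lambda h:(h[...,0]<26)&(h[...,1]>70));P,r=wrect(c,k,.015);print("board",r)
print([T["frame"][y,x].tolist() for x,y in((180,205),(188,200),(182,232),(295,220),(306,217),(309,192),(350,240),(250,215))])
E
```

```text
grip 143.0 [180.9032634  205.95804196] ((541.8427124023438, 214.012451171875), (61.07136917114258, 24.60718536376953), 1.1100952625274658)
plate 647.0 [182.61179804 211.04997424] ((515.9227905273438, 215.10797119140625), (131.68971252441406, 66.46416473388672), 1.014601707458496)
grip 143.0 [355.86946387 240.12237762] ((544.6422729492188, 214.8486785888672), (19.155216217041016, 57.0513916015625), 89.3870849609375)
plate 1175.0 [356.56751773 243.92567376] ((517.4973754882812, 214.01345825195312), (137.43267822265625, 71.33525085449219), 1.016628384590149)
board ((561.1452026367188, -172.82943725585938), (112.54287719726562, 188.68060302734375), 85.12734985351562)
board ((563.5125732421875, -172.92938232421875), (113.30803680419922, 188.33685302734375), 84.73162078857422)
[[165, 99, 51], [67, 63, 63], [158, 158, 145], [164, 131, 84], [46, 43, 41], [65, 88, 102], [165, 165, 149], [164, 166, 146]]
```

View pics/crop.png

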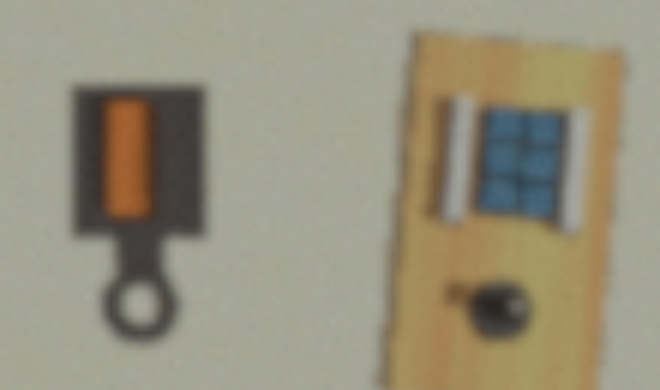

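The crop shows the dark plate with its orange wooden grip at crop (128,160), eye at (140,303). On the plywood jig the blue bed is at (525,160) and the post at (500,308). Both choices match the description. Measured sizes also fit: plate 132–137 mm long, board 189 × 113 mm.
- **Plate:** origin about (0.544, 0.2145), yaw 1.1°.
- **Jig:** origin about (0.590, -0.175), yaw -5.1°, post about (0.5155, -0.169).

Now I start the approach.

```bash
cat > go.py <<'E'
import sys
from h import *
# usage: go.py x y z yawdeg -> shift in tool axes (mm), turn vector
x,y,z,w=map(float,sys.argv[1:5]);s=get_state();R=np.array(s["orientation"]);w=np.radians(w)
G=np.array([[np.cos(w),np.sin(w),0],[np.sin(w),-np.cos(w),0],[0,0,-1]])
print(s["clock"],"pos",np.round(s["position"],4),"yaw",np.degrees(np.arctan2(R[1,0],R[0,0])).round(2),"F",np.round(s["contact_force"],1),"w",round(s["width"],4))
print("shift",np.round(R.T@(np.array([x,y,z])-s["position"])*1000,1),"turn",np.round(cv2.Rodrigues(R.T@G)[0].ravel(),3))
E
python3 -m creep '[[36,-32,5,0,0,0.02],[73,-64,10,0,0,0.04],[110,-96,15,0,0,0.06],[146,-128,20,0,0,0.08],[183,-160,25,0,0,0.1],[219,-192,30,0,0,0.12],[256,-224,35,0,0,0.14],[292,-256,40,0,0,0.168]]' 0 60; python3 go.py 0.544 0.2145 0.12 1.1
```

```text
clock: 1.1
position: [0.3589, -0.1255, 0.1909]
orientation: [[0.983, 0.185, -0.0], [0.185, -0.983, 0.001], [-0.0, -0.001, -1.0]]
contact_force: [1.0, -0.6, -0.0]
width: 0.0851
1.1 pos [ 0.3589 -0.1255  0.1909] yaw 10.66 F [ 1.  -0.6 -0. ] w 0.0851
shift [ 244.8 -299.8   71.2] turn [-0.001  0.     0.167]
```

```bash
python3 - <<'E'
from m import *
# jig checks: post tip and bed in top view/scene
O=np.array([.5902,-.1754]);u=np.array([.996,-.089])
for n,c in(("T",T),("S",S)):
    print(n,"tip",proj(c,[*(O-.075*u),.095]),"bed",proj(c,[*O,.055]),"eye",proj(c,[.469,.213,.005]))
bl=lambda h:(h[...,0]>90)&(h[...,0]<125)&(h[...,1]>60)&(h[...,2]>60)
for c,roi in((T,(290,175,325,210)),(S,(200,135,245,170))):
    m,k=comp(c,roi,bl);print("bed",cv2.contourArea(k),cen(k),wrect(c,k,.055)[1])
dk=lambda h:(h[...,2]<75)
for c,roi in((T,(296,205,320,225)),(S,(235,122,262,155))):
    m,k=comp(c,roi,dk);ys=k[:,0,1];print("post",cv2.boundingRect(k),cen(k),"top",k[ys<=ys.min()+2][:,0].mean(0))
    print(wrect(c,k,.0)[1])
E
```

```text
T tip [308.29656768 215.18363863] bed [308.91636084 191.10474225] eye [183.11636351 229.95815293]
S tip [246.98917808 128.99271424] bed [224.92906972 153.97450602] eye [371.87633741 227.54053561]
bed 165.0 [309.34343434 191.70909091] ((588.568359375, -176.693359375), (35.94877243041992, 49.704307556152344), 84.21971130371094)
bed 166.0 [224.312249   153.85542169] ((590.761474609375, -177.27108764648438), (32.90420150756836, 48.40415954589844), 85.59923553466797)
post (302, 213, 8, 7) [304.99444444 216.1       ] top [304.88888889 213.77777778]
((516.0293579101562, -171.029541015625), (18.90387535095215, 22.145143508911133), 0.2779039144515991)
post (244, 131, 9, 21) [247.85990338 144.69082126] top [246.5 132. ]
((491.2783508300781, -196.3689422607422), (70.01033020019531, 21.93955421447754), 46.15458297729492)
```

Projections agree with what is seen to about 1 px. I use jig origin (0.590, -0.176). Next, move over the plate.

```bash
python3 -m creep '[[31,-38,9,0,0,0.02],[61,-75,18,0,0,0.04],[92,-113,27,0,0,0.06],[123,-150,36,0,0,0.08],[153,-188,45,0,0,0.105],[184,-225,53,0,0,0.125],[214,-263,62,0,0,0.147],[245,-300,71,0,0,0.167]]'; python3 go.py 0.544 0.2145 0.015 1.1
python3 - <<'E'
from h import *
c=camera("top");s=get_state();print(proj(c,s["position"]));save("c1.png",c["frame"][165:255,140:230],6)
E
```

```text
clock: 2.1
position: [0.5387, 0.0793, 0.1264]
orientation: [[0.993, 0.115, -0.01], [0.116, -0.992, 0.053], [-0.004, -0.054, -0.999]]
contact_force: [-0.6, -0.6, -0.9]
width: 0.0852
2.1 pos [0.5387 0.0793 0.1264] yaw 6.64 F [-0.6 -0.6 -0.9] w 0.0852
shift [  21.3 -127.5  118.4] turn [-0.054  0.006  0.097]
[223.85359632 205.70361018]
```

View pics/c1.png

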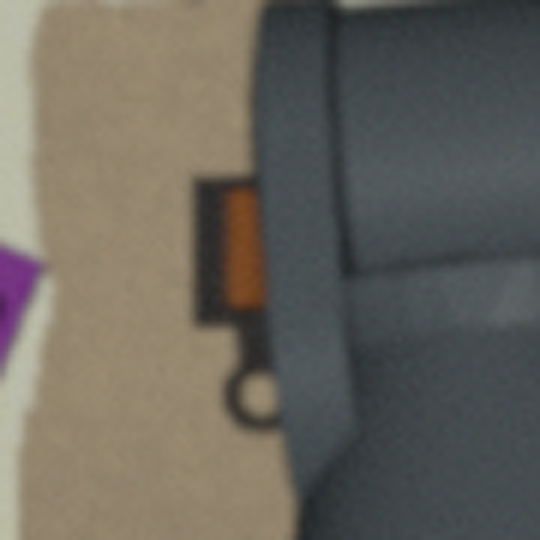

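The arm (lagging) is still short of the plate, which lies undisturbed with its grip at crop (245,248). Continue to above it.

```bash
python3 -m creep '[[5,-33,3,-0.014,0,0.024],[10,-66,6,-0.027,0,0.048],[16,-100,10,-0.04,0,0.07],[21,-133,13.5,-0.054,0.006,0.097],[21,-133,13.5,-0.054,0.006,0.097],[21,-133,13.5,-0.054,0.006,0.097],[21,-133,13.5,-0.054,0.006,0.097],[21,-133,13.5,-0.054,0.006,0.097]]'; python3 go.py 0.544 0.2145 0.015 1.1
```

```text
clock: 3.15
position: [0.561, 0.0831, 0.1194]
orientation: [[0.993, 0.118, -0.009], [0.119, -0.992, 0.052], [-0.003, -0.053, -0.999]]
contact_force: [-0.1, -0.5, -0.2]
width: 0.0858
3.15 pos [0.561  0.0831 0.1194] yaw 6.81 F [-0.1 -0.5 -0.2] w 0.0858
shift [  -1.1 -126.8  111.3] turn [-0.053  0.005  0.099]
```

```bash
python3 -c "
from h import *
s=get_state();print(np.round(s['joint_positions'],3),np.round(s['joint_efforts'],1),s['contact_force'])"
```

```text
[ 0.118  0.396 -0.071  1.107  0.053  3.141] [ -0.1 -82.9  46.7   0.    0.3   0. ] [-0.09013927 -0.49632115 -0.2025272 ]
```

Joint 6 is at its limit, so I turn the tool the other way and take the equivalent half-turn grasp at yaw 181.1°.

```bash
python3 -m creep '[[0,0,0,0,0,-0.17],[0,-10,0,0,0,-0.34],[0,-20,0,0,0,-0.51],[0,-30,0,0,0,-0.68],[0,-45,0,0,0,-0.85],[0,-60,0,0,0,-1.02],[0,-60,0,0,0,-1.19],[0,-60,0,0,0,-1.36]]'; python3 go.py 0.544 0.2145 0.12 181.1
```

```text
clock: 4.15
position: [0.5538, 0.1429, 0.1226]
orientation: [[0.086, 0.996, -0.009], [0.995, -0.085, 0.052], [0.051, -0.013, -0.999]]
contact_force: [-0.2, -0.1, -0.7]
width: 0.0854
4.15 pos [0.5538 0.1429 0.1226] yaw 85.06 F [-0.2 -0.1 -0.7] w 0.0854
shift [ 70.2 -15.9   6.4] turn [ 0.033 -0.05  -1.676]
```

```bash
python3 -m creep '[[10,-2,1,0.004,-0.005,-0.17],[20,-5,2,0.008,-0.01,-0.34],[30,-7,3,0.01,-0.015,-0.51],[40,-9,4,0.013,-0.02,-0.68],[50,-11,5,0.017,-0.025,-0.85],[60,-14,6,0.02,-0.03,-1.02],[70,-16,6,0.023,-0.035,-1.19],[70,-16,6,0.027,-0.04,-1.36]]'; python3 go.py 0.544 0.2145 0.12 181.1
```

```text
clock: 5.15
position: [0.5437, 0.215, 0.1204]
orientation: [[-0.958, 0.286, -0.009], [0.286, 0.958, 0.007], [0.011, 0.005, -1.0]]
contact_force: [-0.4, -0.5, 0.0]
width: 0.0855
5.15 pos [0.5437 0.215  0.1204] yaw 163.4 F [-0.4 -0.5  0. ] w 0.0855
shift [-0.4 -0.4  0.4] turn [ 0.006 -0.01  -0.309]
```

```bash
python3 -m creep '[[0,0,0,0.003,-0.005,-0.16],[0,0,10,0.006,-0.01,-0.309],[0,0,30,0.006,-0.01,-0.309],[0,0,50,0.006,-0.01,-0.309],[0,0,70,0.006,-0.01,-0.309],[0,0,90,0.006,-0.01,-0.309],[0,0,104,0.006,-0.01,-0.309],[0,0,104,0.006,-0.01,-0.309]]'; python3 go.py 0.544 0.2145 0.0155 181.1
python3 -m creep '[[0,0,0,0,0,0],[0,0,0,0,0,0],[0,0,0,0,0,0],[0,0,0,0,0,0],[0,0,0,0,0,0],[0,0,0,0,0,0],[0,0,0,0,0,0],[0,0,0,0,0,0]]' 1 80; python3 go.py 0.544 0.2145 0.13 181.1
```

```text
clock: 6.15
position: [0.5422, 0.2155, 0.0157]
orientation: [[-1.0, -0.019, -0.001], [-0.019, 1.0, -0.0], [0.001, -0.0, -1.0]]
contact_force: [0.1, 0.8, 1.1]
width: 0.0852
6.15 pos [0.5422 0.2155 0.0157] yaw -178.9 F [0.1 0.8 1.1] w 0.0852
shift [-1.8 -1.1  0.2] turn [-0.    -0.001  0.   ]
clock: 7.15
position: [0.5425, 0.2156, 0.0162]
orientation: [[-1.0, -0.019, -0.0], [-0.019, 1.0, -0.0], [0.0, -0.0, -1.0]]
contact_force: [-1.2, -0.3, 6.4]
width: 0.019
7.15 pos [0.5425 0.2156 0.0162] yaw -178.9 F [-1.2 -0.3  6.4] w 0.019
shift [  -1.4   -1.2 -113.8] turn [-0. -0.  0.]
```

Gripped at about 20 mm. Now lift and look.

```bash
python3 -m creep '[[0,0,-10,0,0,0],[0,0,-30,0,0,0],[0,0,-55,0,0,0],[0,0,-80,0,0,0],[0,0,-105,0,0,0],[0,0,-125,0,0,0],[0,0,-125,0,0,0],[0,0,-125,0,0,0]]'; python3 go.py 0.590 -0.176 0.141 174.9
python3 - <<'E'
from h import *
c=camera("scene");s=get_state();u=proj(c,s["position"]).round().astype(int);print(u,s["position"])
x0,y0=u-60;a=c["frame"][y0:y0+120,x0:x0+120]
t=camera("top");v=proj(t,s["position"]).round().astype(int);print(v,x0,y0);b=t["frame"][v[1]-45:v[1]+75,v[0]-60:v[0]+60]
np.save("l_s.npy",c,allow_pickle=True);save("lift.png",np.hstack([cv2.resize(a,(400,400)),cv2.resize(b,(400,400))]))
E
```

```text
clock: 8.15
position: [0.5422, 0.2155, 0.1405]
orientation: [[-1.0, -0.019, -0.001], [-0.019, 1.0, -0.001], [0.001, -0.001, -1.0]]
contact_force: [0.1, -1.0, -3.0]
width: 0.0192
8.15 pos [0.5422 0.2155 0.1405] yaw -178.9 F [ 0.1 -1.  -3. ] w 0.0192
shift [ -40.2 -392.3   -0.4] turn [-0.001 -0.001  0.108]
[364 221] [0.5420506  0.21546533 0.14026094]
[176 204] 304 161
```

View pics/lift.png

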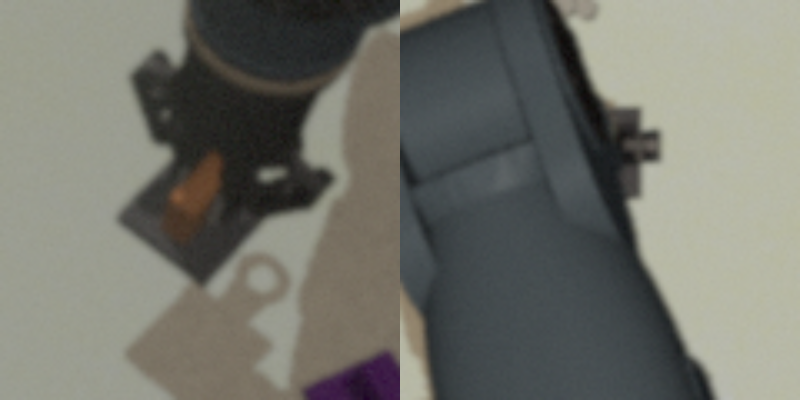

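Scene crop: the plate hangs level from the fingers, grip at (195,195) and +x-edge corners at (118,217) and (205,285). The eye is hidden behind the gripper. I check the in-hand offset from those corners.

```bash
python3 - <<'E'
from h import *
c=np.load("l_s.npy",allow_pickle=True).item()
z=.1403-.016+.005
a=onplane(c,(304+118/3.333,161+217/3.333),z);b=onplane(c,(304+205/3.333,161+285/3.333),z)
print(a,b,np.linalg.norm(a-b),"mid",(a+b)/2,"yaw",np.degrees(np.arctan2(*(b-a)[1::-1]))-90)
x=np.array([np.cos(.019),np.sin(.019)]);print("origin",((a+b)/2)[:2]-.04*x)
E
```

```text
[0.58139395 0.18340742 0.1293    ] [0.5801928  0.25195628 0.1293    ] 0.06855938133879422 mid [0.58079338 0.21768185 0.1293    ] yaw 1.0038717797597343
origin [0.54080059 0.2169219 ]
```

Plate origin is within about 2 mm of the TCP and its yaw is right, so no offset is needed. Carry it over the jig.

```bash
python3 -m creep '[[-3,-25,0,0,0,0.01],[-8,-80,0,0,0,0.025],[-15,-140,0,0,0,0.04],[-21,-200,0,0,0,0.055],[-27,-260,0,0,0,0.07],[-33,-320,0,0,0,0.09],[-38,-370,0,0,0,0.108],[-40,-392,0,0,0,0.108]]'; python3 -m creep '[[0,0,0,0,0,0],[0,0,0,0,0,0],[0,0,0,0,0,0],[0,0,0,0,0,0],[0,0,0,0,0,0],[0,0,0,0,0,0],[0,0,0,0,0,0],[0,0,0,0,0,0]]' ; python3 go.py 0.590 -0.176 0.141 174.9
python3 - <<'E'
from h import *
c=camera("scene");t=camera("top");a=c["frame"][90:190,190:290];v=proj(t,[.53,-.17,.1]).round().astype(int);print(v)
b=t["frame"][v[1]-50:v[1]+50,v[0]-50:v[0]+50]
np.save("o_s.npy",c,allow_pickle=True);np.save("o_t.npy",t,allow_pickle=True);save("over.png",np.hstack([cv2.resize(a,(400,400)),cv2.resize(b,(400,400))]))
E
```

```text
clock: 9.25
position: [0.5891, -0.1782, 0.1394]
orientation: [[-0.996, 0.091, -0.003], [0.091, 0.996, -0.001], [0.003, -0.001, -1.0]]
contact_force: [0.8, 0.5, -2.8]
width: 0.0186
clock: 10.25
position: [0.5891, -0.1783, 0.1394]
orientation: [[-0.996, 0.091, -0.003], [0.091, 0.996, -0.001], [0.003, -0.001, -1.0]]
contact_force: [-0.2, -0.1, -3.6]
width: 0.0192
10.25 pos [ 0.5891 -0.1783  0.1394] yaw 174.77 F [-0.2 -0.1 -3.6] w 0.0192
shift [-0.7  2.3 -1.6] turn [-0.001 -0.003 -0.002]
[309 210]
```

View pics/over.png

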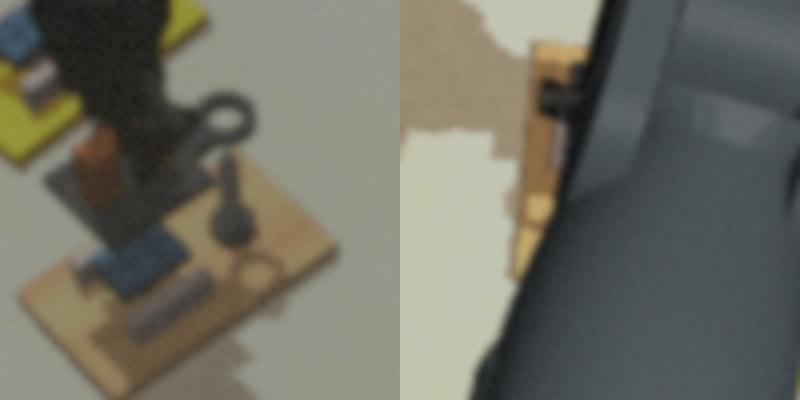

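Scene crop: eye ring centre at (228,117), post tip at (229,155), just below it. I compare both in world coordinates.

```bash
python3 - <<'E'
from h import *
c=np.load("o_s.npy",allow_pickle=True).item()
h=cv2.cvtColor(c["frame"],cv2.COLOR_RGB2GRAY)
# bright hole inside ring
r=h[110:128,236:258];print(r)
for uv in((247,119.3),(247,119.8)):
  for z in(.1235,.128,.1335): print(uv,z,onplane(c,uv,z))
for uv in((247.2,129.0),(246.8,129.5)): print("tip",onplane(c,uv,.095))
R=np.array(get_state()["orientation"]);p=np.array(get_state()["position"]);print("pred eye",p+R@[.075,0,0])
E
```

```text
[[146 145 147 147 148 147 146 146 147 148 146 146 145 147 148 148 147 149
  145 147 148 148]
 [147 148 148 144 148 145 144 144 140 140 142 144 142 145 148 148 149 147
  148 148 149 146]
 [148 145 147 147 147 141 135 131 125 122 125 124 125 132 140 140 147 147
  150 148 147 148]
 [149 148 146 142 137 128 116 102  99  89  93  94  98 107 122 133 139 143
  150 148 148 147]
 [143 143 142 132 119 105  89  76  71  68  69  68  77  80  91 108 126 138
  145 147 150 148]
 [131 131 129 117  96  83  68  64  57  60  59  59  64  66  76  86 105 125
  140 148 148 148]
 [106 103 102  94  77  69  59  63  69  72  76  77  73  69  65  73  85 113
  135 146 148 149]
 [ 71  68  71  70  67  58  70  85 102 108 112 112 102  84  74  67  79 103
  130 144 147 149]
 [ 49  51  47  55  62  69  86 111 124 135 138 135 128 116  93  76  74  98
  126 144 147 147]
 [ 46  43  39  52  60  76 104 128 141 147 146 143 140 126 108  78  74  93
  123 142 147 149]
 [ 48  46  40  52  64  79 105 129 139 141 142 140 134 122  97  77  75  92
  119 143 149 148]
 [ 48  45  49  56  69  75  93 111 120 126 130 124 112 101  82  73  69  93
  1
[... 351 characters left out ...]
5 102 117 132 143
  149 148 147 147]
 [ 64  63  68  63  58  56  63  73  83  87  82  87  94 106 122 136 143 146
  146 148 148 148]
 [ 64  68  64  62  56  66  82 100 109 109  98 101 112 121 130 142 144 148
  149 149 147 148]]
(247, 119.3) 0.1235 [ 0.50940912 -0.17303276  0.1235    ]
(247, 119.3) 0.128 [ 0.51196708 -0.17008066  0.128     ]
(247, 119.3) 0.1335 [ 0.51509348 -0.16647254  0.1335    ]
(247, 119.8) 0.1235 [ 0.51053592 -0.17186793  0.1235    ]
(247, 119.8) 0.128 [ 0.51308785 -0.16892206  0.128     ]
(247, 119.8) 0.1335 [ 0.51620688 -0.16532156  0.1335    ]
tip [ 0.51514372 -0.16832433  0.095     ]
tip [ 0.51698207 -0.16788237  0.095     ]
pred eye [ 0.51436331 -0.17141773  0.13962116]
```

Eye and post agree to about 3 mm. I nudge +1.4 mm in x and +1.8 mm in y, then lower over the tip.

```bash
python3 -m creep '[[-1.2,1.9,0,-0.001,-0.003,-0.002],[-1.2,1.9,8,-0.001,-0.003,-0.002],[-1.2,1.9,16,-0.001,-0.003,-0.002],[-1.2,1.9,24,-0.001,-0.003,-0.002],[-1.2,1.9,32,-0.001,-0.003,-0.002],[-1.2,1.9,40,-0.001,-0.003,-0.002],[-1.2,1.9,45,-0.001,-0.003,-0.002],[-1.2,1.9,45,-0.001,-0.003,-0.002]]'; python3 go.py 0.5905 -0.1765 0.071 174.9
python3 - <<'E'
from h import *
c=camera("scene");s=get_state();print(np.round(s["ft_torque"],2))
save("low.png",c["frame"][100:190,190:280],6)
E
```

```text
clock: 11.35
position: [0.5901, -0.1764, 0.094]
orientation: [[-0.996, 0.089, -0.001], [0.089, 0.996, 0.0], [0.001, 0.0, -1.0]]
contact_force: [0.6, 0.4, -2.1]
width: 0.019
11.35 pos [ 0.5901 -0.1764  0.094 ] yaw 174.88 F [ 0.6  0.4 -2.1] w 0.019
shift [-0.4 -0.  23. ] turn [ 0.    -0.001 -0.   ]
[ 0.05 -0.07 -0.02]
```

View pics/low.png

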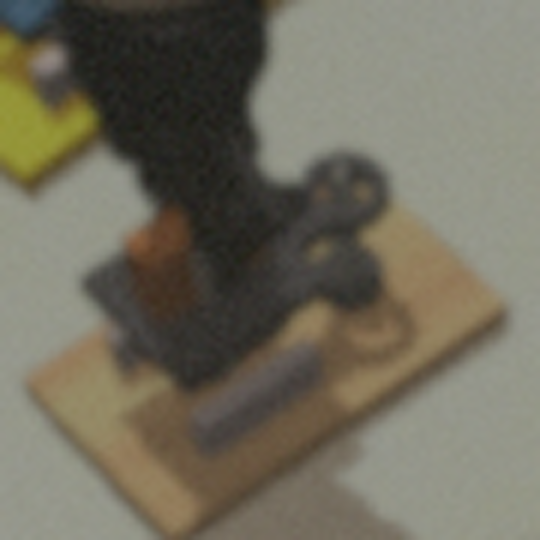

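The post comes up through the ring, with light visible on both sides at crop (323,188) and (360,188). It is centred and there is no side force. Lower to the bed and press.

```bash
python3 -m creep '[[0,0,4,0,0,0],[0,0,8,0,0,0],[0,0,12,0,0,0],[0,0,16,0,0,0],[0,0,20,0,0,0],[0,0,24,0,0,0],[0,0,27,0,0,0],[0,0,27,0,0,0]]' - 100; python3 go.py 0.5905 -0.1765 0.056 174.9
```

```text
clock: 12.4
position: [0.5903, -0.1765, 0.0675]
orientation: [[-0.996, 0.089, -0.0], [0.089, 0.996, 0.0], [0.0, 0.0, -1.0]]
contact_force: [-2.3, 0.9, 4.2]
width: 0.019
12.4 pos [ 0.5903 -0.1765  0.0675] yaw 174.88 F [-2.3  0.9  4.2] w 0.019
shift [-0.2  0.  11.5] turn [ 0. -0. -0.]
```

Bed contact, +4.2 N. Continue toward the stops.

```bash
python3 -m creep '[[0,0,2,0,0,0],[0,0,4,0,0,0],[0,0,6,0,0,0],[0,0,8,0,0,0],[0,0,9,0,0,0],[0,0,10,0,0,0],[0,0,10.5,0,0,0],[0,0,10.5,0,0,0]]'; python3 go.py 0.5905 -0.1765 0.056 174.9
```

```text
clock: 13.4
position: [0.5903, -0.1765, 0.0571]
orientation: [[-0.996, 0.089, 0.0], [0.089, 0.996, 0.0], [-0.0, 0.0, -1.0]]
contact_force: [-3.9, 1.2, 7.5]
width: 0.0187
13.4 pos [ 0.5903 -0.1765  0.0571] yaw 174.88 F [-3.9  1.2  7.5] w 0.0187
shift [-0.2  0.   1.1] turn [ 0.  0. -0.]
```

Now press further, easing 1.5 mm toward -x because of the -3.9 N side force.

```bash
python3 -m creep '[[0.5,0,0.5,0,0,0],[1,0,1,0,0,0],[1.5,0,1.5,0,0,0],[1.5,0,2,0,0,0],[1.5,0,2,0,0,0],[1.5,0,2,0,0,0],[1.5,0,2,0,0,0],[1.5,0,2,0,0,0]]'; python3 go.py 0.5905 -0.1765 0.056 174.9;python3 -c "
from h import *
c=camera('scene');save('press.png',c['frame'][110:190,190:280],6);print(np.round(get_state()['ft_torque'],2))"
```

```text
clock: 14.4
position: [0.5903, -0.1765, 0.0563]
orientation: [[-0.996, 0.089, 0.003], [0.089, 0.996, -0.0], [-0.003, -0.0, -1.0]]
contact_force: [1.3, 1.6, 13.3]
width: 0.0186
14.4 pos [ 0.5903 -0.1765  0.0563] yaw 174.89 F [ 1.3  1.6 13.3] w 0.0186
shift [-0.2  0.   0.3] turn [-0.     0.003 -0.   ]
[ 0.37 -0.08 -0.04]
```

View pics/press.png

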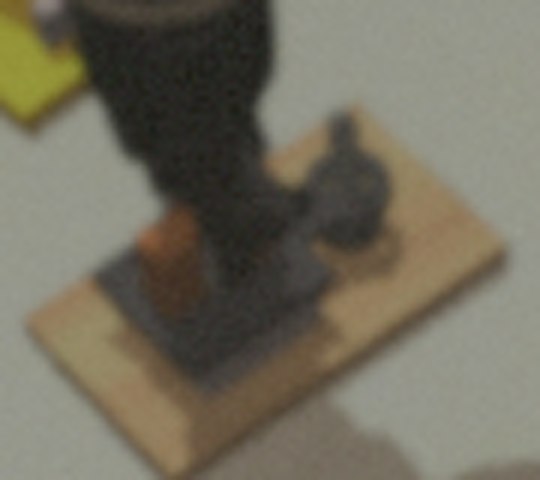

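Plate lies on the rails: post through the ring, plate square, force up sharply to 13.3 N with almost no further travel. Press a little more firmly.

```bash
python3 -m creep '[[0,0,1.5,0,0.003,0],[0,0,2,0,0.003,0],[0,0,2.5,0,0.003,0],[0,0,3,0,0.003,0],[0,0,3,0,0.003,0],[0,0,3,0,0.003,0],[0,0,3,0,0.003,0],[0,0,3,0,0.003,0]]'; python3 go.py 0.5905 -0.1765 0.056 174.9;python3 -c "
from h import *
c=camera('scene');s=get_state();print(np.round(s['ft_torque'],2),np.round(s['joint_velocities'],4))
save('press2.png',c['frame'][110:190,190:280],8)"
```

```text
clock: 15.45
position: [0.5905, -0.1766, 0.0562]
orientation: [[-0.996, 0.089, 0.002], [0.089, 0.996, -0.001], [-0.002, -0.001, -1.0]]
contact_force: [-20.0, 5.7, 47.7]
width: 0.0189
15.45 pos [ 0.5905 -0.1766  0.0562] yaw 174.89 F [-20.    5.7  47.7] w 0.0189
shift [-0.   0.1  0.2] turn [-0.001  0.002 -0.   ]
[1.28 4.13 0.02] [-0.0001  0.0014 -0.0012  0.     -0.0011 -0.0001]
```

Stiffer than expected at 48 N, so I ease off to around 20 N with less side load.

```bash
python3 -m creep '[[0.5,0,2.5,0,0,0],[0.8,0,2,0,0,0],[1,0,1.5,0,0,0],[1,0,1.5,0,0,0],[1,0,1.5,0,0,0],[1,0,1.5,0,0,0],[1,0,1.5,0,0,0],[1,0,1.5,0,0,0]]'; python3 go.py 0.5905 -0.1765 0.056 174.9;python3 -c "
from h import *
s=get_state();print(np.round(s['ft_torque'],2),np.round(s['joint_velocities'],4))"
```

```text
clock: 16.5
position: [0.5904, -0.1766, 0.0562]
orientation: [[-0.996, 0.089, 0.005], [0.089, 0.996, -0.001], [-0.005, -0.001, -1.0]]
contact_force: [-4.5, 3.9, 22.6]
width: 0.0188
16.5 pos [ 0.5904 -0.1766  0.0562] yaw 174.9 F [-4.5  3.9 22.6] w 0.0188
shift [-0.1  0.1  0.2] turn [-0.001  0.005  0.   ]
[ 0.62  1.37 -0.06] [ 0.0002 -0.0011  0.0015  0.002  -0.0015 -0.0007]
```

The TCP sits 40.0 mm above its height at the grasp (0.0162 → 0.0562), exactly the stop height, so there was no slip. One last look at everything.

```bash
python3 -c "
from h import *
c=camera('scene');f=c['frame'];a=cv2.resize(f[110:190,190:280],(450,400));b=cv2.resize(f,(350,262));b=np.vstack([b,np.zeros((138,350,3),np.uint8)])
save('fin.png',np.hstack([a,b]));S=np.load('scene0.npy',allow_pickle=True).item()
d=cv2.absdiff(f,S['frame']).max(2)
for n,(x0,y0,x1,y1) in dict(tray=(175,205,255,280),jar=(140,160,175,200),nip=(255,295,340,368)).items(): print(n,(d[y0:y1,x0:x1]>40).sum())
print(get_state()['contact_force'])
# ring outer vs post
for n,X in(('eye',[.5157,-.1699,.05]),('tip',[.5155,-.169,.095])): print(n,(proj(c,X)-[190,110])*5)"
```

```text
tray 42
jar 0
nip 0
[-5.21662863  3.10784417 22.29985037]
eye [287.19335504 149.26473966]
tip [284.56896961  94.6692338 ]
```

View pics/fin.png

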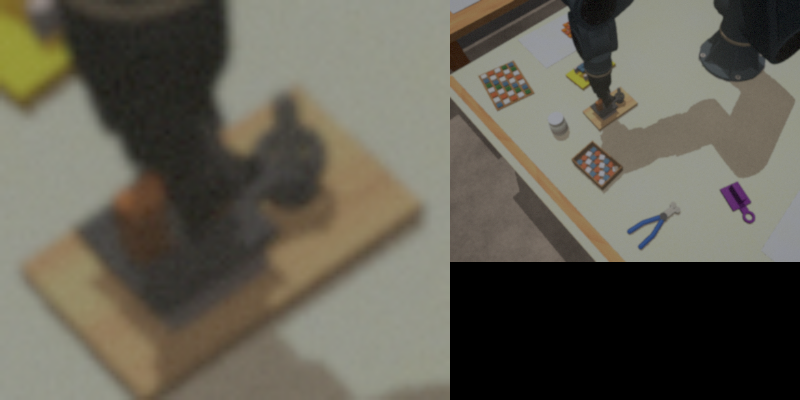

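The plate sits square on the rails with the post tip at (285,95) through the ring, centred near (287,152). The tray, jar and nippers are where they were; the 42 changed pixels in the tray window are most likely the arm's shadow. Force is steady at 22 N, so I hand in.

```bash
python3 -c "
from cell import close_job
print(close_job())"
```

```text
the job is handed in; nothing more can be done
None
```

I gripped the dark press plate by its wooden grip, lowered its eye over the plywood jig's post and pressed it onto the stop rails. The job is handed in, still pressing; no verdict was reported.

**Last checks:**
- **Height:** the tool stands 40.0 mm above its height when it gripped the plate on the table, so the plate is at stop height and did not slip.
- **Push:** about 22 N downward and steady. Roughly 10 N of push plus plate weight holds the bed, which leaves well over 10 N on the rails. I worked that out from the wrist force; the two rails were not measured separately.
- **Level and square:** tool tilt is about 0.005 rad and its yaw matches the jig's to within my measurement. The plate itself was only checked by eye in the picture.
- **Eye on post:** the post shows through the ring in the last picture, with the eye estimated within about 1–3 mm of the axis.
- **Bystanders:** the tray, jar and nippers stayed put. The 42 changed pixels in the tray window are most likely the arm's shadow.

**What did not go smoothly:**
- Joint 6 hit its limit on the first approach, so I took the equivalent half-turn grasp instead.
- One press briefly reached about 48 N down and 20 N sideways at the wrist before I eased it off. That is below the 120 N wrist limit, and I took the load to be on the fingers rather than the gripper body, which has the 40 N limit.
- A side force of about 6 N remains.

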